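Build up the edge stop and index it to the next hole

ROBOT

A 6-joint arm with a two-finger parallel gripper is mounted at the origin on a cart in front of the work surface, level with it; the furniture and walls round the work are solid. World frame = base frame: x ahead of the robot, y to its left, z up, the work surface at z = 0. Lengths are in m, angles in degrees, forces in N, time in s.
With the tool pointing down it reaches from about 0.325 to 0.75 m from the base axis. Payload 7.6 kg.
Tool frame: the origin (TCP) lies between the finger pads; the fingertips stand 14 mm ahead of it and the grasp point (between the pads) lies 5 mm behind it; y points along the fingers, z is the direction in which the jaws open and shut, and the axes are right-handed (so a half turn about y gives the same grasp; the last joint's range is limited). The gripper opens to 85 mm and grips with 20 to 120 N. Pads are 22 mm wide; open, the fingers measure 114 mm over their backs; the gripper's body (76 mm by 85 mm) begins 54 mm behind the grasp point. The pads swing forward as they close: fully open they stand 13 mm farther back than shut.
Start: joints at [71.259, 2.991, 80.254, -0, 96.75, -4.028], TCP at [0.133, 0.508, 0.245] pointing down, gripper open.
Joint ranges: [-166.34, 166.34], [-52.06, 124.39], [6.96, 135.62], [-60.46, 240.46], [14.63, 156.25], [-167.68, 167.68]. Speed limits (degrees/s): [147.25, 147.25, 172.46, 180, 180, 180].

INTERFACE

Orientations are given as [roll, pitch, yaw] about the fixed x, y, z axes, in that order (R = Rz(yaw) Ry(pitch) Rx(roll)).
In Python, from workcell import monitor, grab_frame, camera_params, robot gives the robot as it stands. The module is installed in compiled form; this text tells all that it offers.
- The arm moves only by the shell command python3 -m jog 'ROWS' [FORCE]. ROWS is a JSON object of lists of equal length, an entry for each row: "slide": the shift along the world's x, y, z in cm, a list of three; "yaw": the turn about the world's z in degrees; "hand": the closure, from -1 (fully open) to 1 (shut). In form: {"slide": [[tx, ty, tz], ...], "yaw": [yaw, ...], "hand": [hand, ...]}. A call has 1 to 5 rows; each row is the pose to reach, as a shift and turn from the pose commanded when the call began; what a row does not reach only later rows make up. A row lasts 1/10 s, in which the tool goes at most 50 mm and 8.59 degrees, less where a joint would pass 70% of its speed; a pose out of reach is approached as far as the arm can. A call with a gripper value outside its range is refused whole. The fingers move at their own pace and stop on an object; FORCE is the grip in N (left out, the last holds). Time passes only in rows, so rows that repeat a pose let the fingers close. It gives the time, the measured TCP pose, the force and the opening at its end, in the units of the state.
- monitor.get_state(): the state, without advancing time (a new reading comes with each control period).
- grab_frame(name): name is "scene" or "side" or "wrist"; returns the picture (384x512x3 uint8, red, green, blue); there is no depth.
- camera_params(name): a dict with "camera_matrix" (3x3 intrinsics, pixels), "k1" (the pictures are not rectified: a ray, as slopes to the right and down, at radius r is drawn at 1 + k1 r^2 times it, then the intrinsics apply), "world_to_cam" (4x4, takes a point from world to camera coordinates). Camera axes: x right, y up, looking along -z (the intrinsics and any distortion apply to the point x, -y, -z); pixel columns grow to the right and rows downward; lengths in m; the calibration is good to about 2 mm. A picture is of the moment at which its call begins: read the wrist's pose just before it. camera_params takes no time and is no camera call; for the wrist camera it gives the pose at the moment of the call.
- robot.finish_job(): hands the job in, once; it reports no verdict.
The state is a dict: "time": time; "q": joint angles; "joint_vel": joint speeds; "effort": joint torques, N m; "ee_pos": TCP position; "orientation": TCP orientation; "force": force on the tool from outside, world axes, zero at the start; "wrist_torque": the same for the moment, N m; "opening": opening from 0.0 (shut) to 1.0 (fully open).
Only numpy, scipy, OpenCV 4.12 (cv2) and the standard library are available. Lean on these libraries where they do the work, as an engineer would, in place of code of your own. Each camera call takes 0.05 s, during which the arm holds its last target. There are 200 camera calls.

TASK

Set up the press's edge stop for the next size: thread the wide spacer ring and then the tall guide roller down the sliding section's post, each fully home and let go. Then pull the lock plunger's knob up, slide the section along the rail to the next hole (only one hole on) and let the pin drop fully in; finish while still gripping the knob with the pin home, so that a mate can nip up the clamp. Leave the hex key and the foam block where they lie.

Things in the scene. Friction and masses are not known exactly. Their poses are not given: they have to be found in the camera images.
- stop_rail: plain aluminium square tube 30 x 30 x 290 mm on two dark bolted feet, fixed to the bench. Origin: bench level under the tube's middle; y along the tube (roughly to the robot's left), z up, tube top at z = 40 mm. 10 mm holes in the top at y = 5, 45 and 85 mm (40 mm pitch); the section starts locked in the first, the other two lie in view ahead of it towards +y.
- stop_slide (a joint): the sliding section's place along the tube, m, growing towards the rail's +y: 0 = first hole (start), 0.040 = next hole, 0.080 = last; stops at -0.002 and 0.082. A steel saddle 140 x 42 mm, top face 49 mm above the bench, clamp wing nut on its near side. Slides with about 1.5 N of friction once the pin is out; the pin has 1 mm of play either way in a hole.
- lock_plunger (a joint): lift of the spring-loaded lock pin, m: 0 = fully home, 0.016 = fully pulled. The 8 mm round-nosed pin reaches 12 mm into the tube, so the section slides freely only above about 0.012. The spring pushes it down with 5.4 N at 0 and 8.3 N at 0.016.
- pull_knob: black mushroom knob of the lock plunger, 33 mm across, 90 mm along the rail's +y from the post; moves with pin and section. Origin: on its axis at its underside, about 70 mm above the bench when home. Neck 17 mm across up to 9 mm above the origin, full width from 12 to 25 mm, rounded top at 30 mm; dark barrel 19 to 25 mm across below. Axes as the rail's.
- post_foot (a point): foot of the upright steel locating post on the section, on its axis at the seat 51 mm above the bench (2 mm over the saddle's top face); moves with the section. Stepped post: 18 mm diameter up to 12 mm above the seat, a cone to 12 mm diameter at 16.5 mm, then 12 mm diameter with a tapered tip ending 53 mm above the seat.
- spacer: wide spacer ring, bare steel, 46 mm outside, 21 mm bore, 18 mm high, about 160 g, lying flat on the bench to the right of the rail. Origin: centre of its underside; z along the bore. Goes on first, down to the post's seat.
- guide_roller: tall narrow guide roller, plain white plastic, 34 mm outside, 15 mm bore, 26 mm high, about 60 g, standing on end on the bench to the right of the rail (it and the spacer may be swapped). Origin: centre of its underside; z along the bore. Goes on second, down to the spacer: underside 18 mm above the seat. Too narrow for the post's thick foot.
- hex_key: bystander: L-shaped steel hexagon key, 34 x 92 x 10 mm, lying near the bench's front edge; origin at the centre of its underside
- foam_block: bystander: black foam block, 50 x 66 x 24 mm, left of the rail; origin at the centre of its underside

How it is judged:
By the outcome, as a careful person would: the job done as asked, in the order asked, and still so for the second after the job is handed in, while the arm keeps its last pose, push and grip.
It also fails if it takes over 56 s, if anything falls off the work surface, if the arm or the gripper's body presses on something with over 40 N, if the wrist force passes 120 N, or if a joint passes its speed limit or range.

## Working session

There is one attempt and no reset: what is moved stays moved. The work goes in short steps, Python scripts to look and compute and a shell command to move; the robot and the scene stay as the last step left them, time stands still between calls to the robot, and variables do not carry over. Pictures are saved under pics/ and viewed, about 8 in all and at most 12, crops included, and the job is handed in when it is done.

```bash
mkdir -p pics
cat > h.py <<'E'
import numpy as np, cv2
from workcell import monitor, grab_frame, camera_params, robot
def ray(p,uv):
    K=np.array(p["camera_matrix"]);T=np.array(p["world_to_cam"])
    d=np.linalg.solve(K,[uv[0],uv[1],1.])[:2]; u=d.copy()
    for _ in range(20): u=d/(1+p["k1"]*(u@u))
    R=T[:3,:3]; return -R.T@T[:3,3], R.T@np.array([u[0],-u[1],-1.])
def onz(p,uv,z):
    o,d=ray(p,uv); return o+d*(z-o[2])/d[2]
def proj(p,X):
    K=np.array(p["camera_matrix"]);T=np.array(p["world_to_cam"])
    c=T[:3,:3]@np.array(X)+T[:3,3]; s=np.array([c[0],-c[1]])/-c[2]; s=s*(1+p["k1"]*(s@s))
    return (K@[s[0],s[1],1])[:2]
def snap(n,f):
    p=camera_params(n); im=grab_frame(n)[:,:,::-1].copy(); cv2.imwrite("pics/"+f+".png",im); np.save("pics/"+f+".npy",p,allow_pickle=True); return p,im
def load(f): return np.load("pics/"+f+".npy",allow_pickle=True).item(), cv2.imread("pics/"+f+".png")
E
python3 - <<'E'
from h import *
a=snap("scene","s0")[1];b=snap("side","d0")[1];c=snap("wrist","w0")[1]
for n in("s0","d0","w0"):
    p=load(n)[0];o,d=ray(p,(256,192));print(n,o,d,p["camera_matrix"][0][0],p["k1"])
cv2.imwrite("pics/all.png",cv2.resize(np.hstack([a,b]),(800,300)))
print(monitor.get_state())
E
```

```text
s0 [0.62259648 0.76794943 0.95681218] [-0.12596072 -0.67988602 -0.72250524] 442.4594515690666 -0.1389412062307662
d0 [0.26672665 0.66945192 0.58611466] [ 0.24429387 -0.79279304 -0.55896099] 366.9044138696448 -0.04548039315087128
w0 [0.05652456 0.52655923 0.37324115] [ 0.29495804 -0.05913192 -0.95395879] 309.90240358405083 0.012045815601964603
{'time': 0.15, 'q': array([ 7.12576786e+01,  3.01757057e+00,  8.02991131e+01,  5.79623837e-04,
        9.67498247e+01, -4.02855257e+00]), 'joint_vel': array([-0.07542755, -0.14110482, -0.14802718, -0.06615181,  0.03039212,
       -0.01243983]), 'effort': array([ 7.61018637e-04, -3.81950462e+01, -3.60424984e+01, -1.07462267e-05,
        4.66438811e-03, -8.18287867e-05]), 'ee_pos': array([0.13325841, 0.5075893 , 0.24468309]), 'orientation': array([-9.00663036e+01,  5.24671238e-03, -1.47137041e+01]), 'force': array([-0.41568694,  0.24661989, -0.0630906 ]), 'wrist_torque': array([0.06468126, 0.04401554, 0.03148613]), 'opening': 0.9997287798844599}
```

View pics/s0.png

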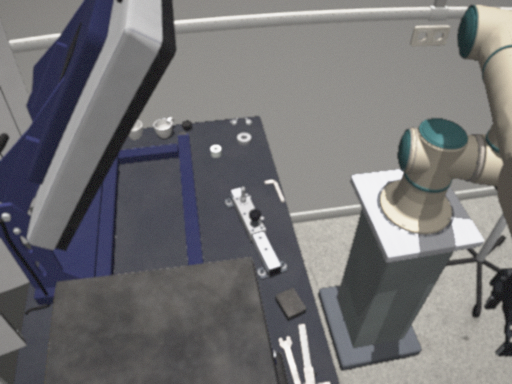

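View pics/d0.png

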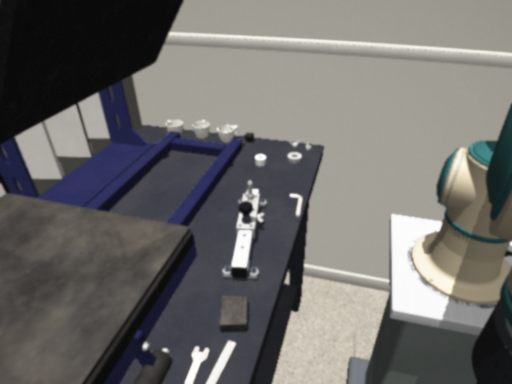

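Scene view: spacer ring about (244,138), roller (215,150), post (240,192), knob (256,215), rail to (272,268). Side view: roller (260,159), spacer (294,156), post (250,188), knob (246,208). I'll blow up both views and measure.

Run:
```python
from h import *
ps,a=load("s0");pd,b=load("d0")
for n,us,ud,z in(("spacer",(244,138),(294,156),.018),("roller",(215,150),(260,157),.026),("knobtop",(255,211),(246,203),.1),("posttip",(237,188),(250,182),.104)):
    print(n,onz(ps,us,z).round(4),onz(pd,ud,z).round(4))
A=cv2.resize(a[120:290,190:300],None,fx=3.5,fy=3.5,interpolation=2)
B=cv2.resize(b[140:310,210:320],None,fx=3.5,fy=3.5,interpolation=2)
cv2.imwrite("pics/zoom.png",np.hstack([A,B]))
```

```text
spacer [ 0.4552 -0.3673  0.018 ] [ 0.4551 -0.3682  0.018 ]
roller [ 0.5577 -0.3134  0.026 ] [ 0.5556 -0.3193  0.026 ]
knobtop [0.4875 0.028  0.1   ] [0.4885 0.0287 0.1   ]
posttip [ 0.5218 -0.0577  0.104 ] [ 0.504  -0.0526  0.104 ]
```

View pics/zoom.png

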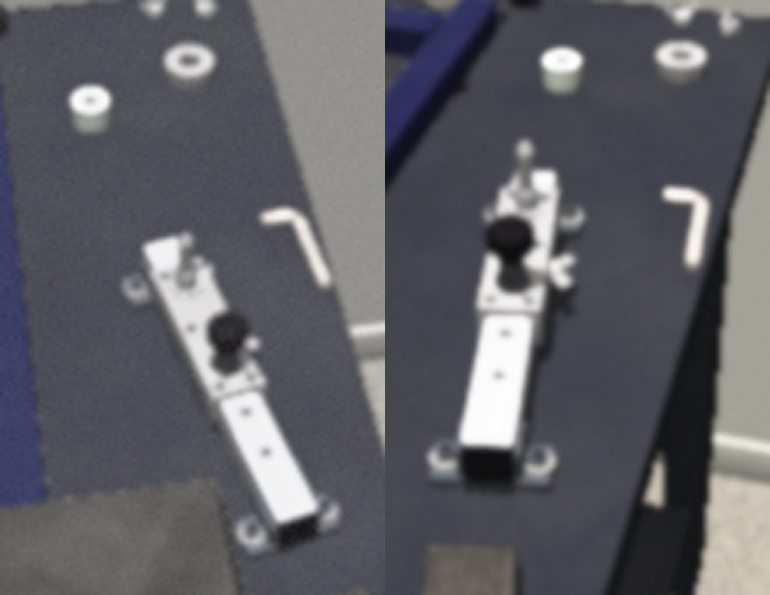

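Run:
```python
from h import *
ps,a=load("s0");pd,b=load("d0")
for n,us,ud,z in(("knobc",(255.1,213.5),(245.7,207.7),.0885),("posttip",(243.1,188.),(250,181),.104),("h2",(260.3,237.7),(244.3,235.1),.04),("h3",(266,249.1),(242.3,247.4),.04),("spacer",(244,137.4),(294.2,155.7),.018),("roller",(215.7,148.7),(260.4,156.),.026)):
    x,y=onz(ps,us,z),onz(pd,ud,z);print(n,x.round(4),y.round(4))
```

```text
knobc [0.4869 0.0266 0.0885] [0.4888 0.0313 0.0885]
posttip [ 0.5056 -0.055   0.104 ] [ 0.5054 -0.057   0.104 ]
h2 [0.4803 0.07   0.04  ] [0.4815 0.0697 0.04  ]
h3 [0.4726 0.1087 0.04  ] [0.4731 0.1099 0.04  ]
spacer [ 0.4547 -0.3704  0.018 ] [ 0.4549 -0.3704  0.018 ]
roller [ 0.5548 -0.3194  0.026 ] [ 0.5562 -0.326   0.026 ]
```

```bash
python3 -m jog '{"slide":[[2,-2,0],[5.2,-5.2,0],[8.4,-8.4,0],[11.6,-11.6,0],[14.8,-14.8,0]],"yaw":[-5,-13,-21,-29,-37],"hand":[-1,-1,-1,-1,-1]}' && python3 -m jog '{"slide":[[3.2,-3.2,0],[6,-6.8,0],[8.5,-10.6,0],[10.5,-15,0],[12,-19.5,0]],"yaw":[-8,-16,-24,-27.3,-27.3],"hand":[-1,-1,-1,-1,-1]}'
```

```text
time: 0.65
ee_pos: [0.2821, 0.3583, 0.2451]
orientation: [-90.0, -0.0, -52.0]
force: [0.5, 0.4, -0.7]
opening: 0.998
time: 1.15
ee_pos: [0.4019, 0.163, 0.245]
orientation: [-90.0, -0.0, -79.1]
force: [0.3, 0.3, -0.3]
opening: 0.999
```

```bash
python3 -m jog '{"slide":[[2,-4,0],[4.5,-8.2,0],[7,-12.5,0],[9,-17,0],[9,-17.5,0]],"yaw":[0,0,0,0,0],"hand":[-1,-1,-1,-1,-1]}' && python3 -c "
from h import *
snap('wrist','w1')" && python3 -m jog '{"slide":[[0,-4,0],[0,-8.5,0],[-1,-13,0],[-2,-17.5,0],[-3,-22,0]],"yaw":[0,0,0,0,0],"hand":[-1,-1,-1,-1,-1]}' && python3 -m jog '{"slide":[[-0.3,-4.2,-1],[-0.6,-8.4,-3],[-0.9,-12.0,-5],[-0.9,-13.5,-6.5],[-0.9,-13.5,-6.5]],"yaw":[0,0,0,0,0],"hand":[-1,-1,-1,-1,-1]}' && python3 -c "
from h import *
snap('wrist','w2')
cv2.imwrite('pics/w12.png',cv2.resize(np.hstack([load('w1')[1],load('w2')[1]]),(800,300)))"
```

```text
time: 1.65
ee_pos: [0.4923, -0.0145, 0.2444]
orientation: [-90.1, -0.0, -79.3]
force: [-0.4, 0.7, 0.2]
opening: 1.0
time: 2.2
ee_pos: [0.4609, -0.2305, 0.2454]
orientation: [-90.0, 0.0, -78.9]
force: [1.2, 0.7, 0.2]
opening: 1.0
time: 2.7
ee_pos: [0.4514, -0.3649, 0.1772]
orientation: [-90.2, 0.3, -79.1]
force: [-0.3, 0.4, 0.0]
opening: 0.996
```

View pics/w12.png

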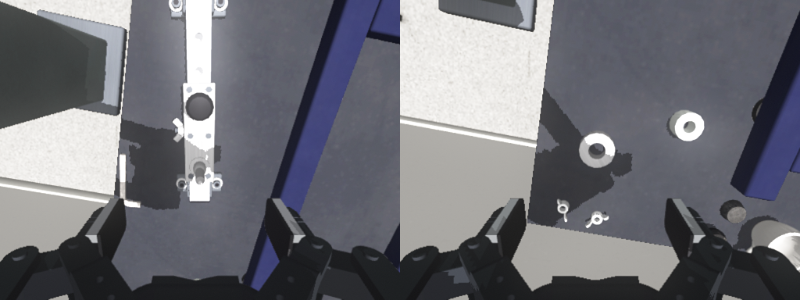

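Combined picture: left (w1) knob at about (256,134) and post tip about (254,208) in full pixels; right (w2) spacer about (253,191), roller top about (368,162). Fit contours.

Run:
```python
from h import *
p,im=load("w2"); g=cv2.cvtColor(im,cv2.COLOR_BGR2GRAY)
for n,c,z,r in(("spacer",(253,191),.018,30),("roller",(368,162),.026,30)):
  for th in (140,170,200,225):
    m=(g>th).astype(np.uint8); w=np.zeros_like(m); cv2.circle(w,c,r+8,1,-1); m*=w
    cs=max(cv2.findContours(m,0,1)[0],key=cv2.contourArea); e=cv2.fitEllipse(cs)
    P=onz(p,e[0],z); D=[np.linalg.norm(onz(p,(e[0][0]+d/2,e[0][1]),z)-P)*2000 for d in e[1]]
    print(n,th,np.round(e[0],1),P.round(4),np.round(D,1))
p,im=load("w1"); g=cv2.cvtColor(im,cv2.COLOR_BGR2GRAY)
for th in(60,80):
    m=(g<th).astype(np.uint8); w=np.zeros_like(m); cv2.circle(w,(256,134),22,1,-1); m*=w
    cs=max(cv2.findContours(m,0,1)[0],key=cv2.contourArea); c,r=cv2.minEnclosingCircle(cs); print("knob",c,r,onz(p,c,.09).round(4))
print(proj(p,(.5055,-.056,.104)),proj(p,(.5055,-.056,.051)))
A=cv2.resize(im[90:270,200:320],None,fx=4,fy=3.3,interpolation=2)[:, :]
B=cv2.resize(load("w2")[1][130:230,210:410],None,fx=1.5,fy=1.5)
cv2.imwrite("pics/z1.png",cv2.resize(im[100:260,206:306],(375,600),interpolation=2))
```

```text
spacer 140 [251.9 191.7] [ 0.455  -0.3763  0.018 ] [42.8 44.1]
spacer 170 [252.  191.5] [ 0.455  -0.3761  0.018 ] [41.5 43.1]
spacer 200 [257.1 183.1] [ 0.4582 -0.3669  0.018 ] [21.4 39.5]
spacer 225 [257.3 183.1] [ 0.4585 -0.3669  0.018 ] [20.8 38.8]
roller 140 [368.5 160.1] [ 0.5532 -0.3241  0.026 ] [34.3 37.9]
roller 170 [369.9 161.3] [ 0.5548 -0.3249  0.026 ] [32.3 34.9]
roller 200 [370.1 161.9] [ 0.5552 -0.3254  0.026 ] [31.1 34.5]
roller 225 [370.1 161.7] [ 0.5552 -0.3252  0.026 ] [30.8 34.3]Traceback (most recent call last):
  File "<stdin>", line 12, in <module>
ValueError: max() iterable argument is empty
```

```bash
python3 -m jog '{"slide":[[0.3,-1,-3],[0.35,-1,-6.5],[0.35,-1,-10],[0.35,-1,-10]],"yaw":[0,0,0,0],"hand":[-1,-1,-1,-1]}'
python3 - <<'E'
from h import *
p,im=snap("wrist","w3"); g=cv2.cvtColor(im,cv2.COLOR_BGR2GRAY)
c=proj(p,(.455,-.374,.018)); print("exp",c, monitor.get_state()["ee_pos"])
for th in (120,150,180):
    m=(g>th).astype(np.uint8); w=np.zeros_like(m); cv2.circle(w,tuple(int(v) for v in c),65,1,-1); m*=w
    cs=max(cv2.findContours(m,0,1)[0],key=cv2.contourArea); e=cv2.fitEllipse(cs)
    P=onz(p,e[0],.018); D=[np.linalg.norm(onz(p,(e[0][0]+d/2,e[0][1]),.018)-P)*2000 for d in e[1]]
    print(th,np.round(e[0],1),P.round(4),np.round(D,1))
q,i1=load("w1"); g1=cv2.cvtColor(i1,cv2.COLOR_BGR2GRAY); print(g1[134,240:272:3], i1[134,256])
A=cv2.resize(i1[100:260,206:306],(375,600),interpolation=2)
B=cv2.resize(im[150:330,200:320],(400,600),interpolation=2)
cv2.imwrite("pics/z1.png",np.hstack([A,B]))
print(proj(q,(.5055,-.056,.104)),proj(q,(.5055,-.056,.051)))
E
```

```text
time: 3.15
ee_pos: [0.4547, -0.3717, 0.0763]
orientation: [-90.3, 0.4, -78.9]
force: [0.3, 0.0, -0.2]
opening: 0.996
exp [250.01839058 223.72196425] [ 0.45584278 -0.37307971  0.07971365]
120 [250.1 225.3] [ 0.4553 -0.3751  0.018 ] [42.4 45.2]
150 [249.6 226.9] [ 0.4552 -0.3763  0.018 ] [40.6 43.9]
180 [249.7 225.5] [ 0.455  -0.3753  0.018 ] [38.2 42.6]
[ 78 100 104 106 109 111 110 107 106 105  83] [115 110 111]
[255.81241641 228.41235021] [255.07293379 208.59425619]
```

View pics/z1.png

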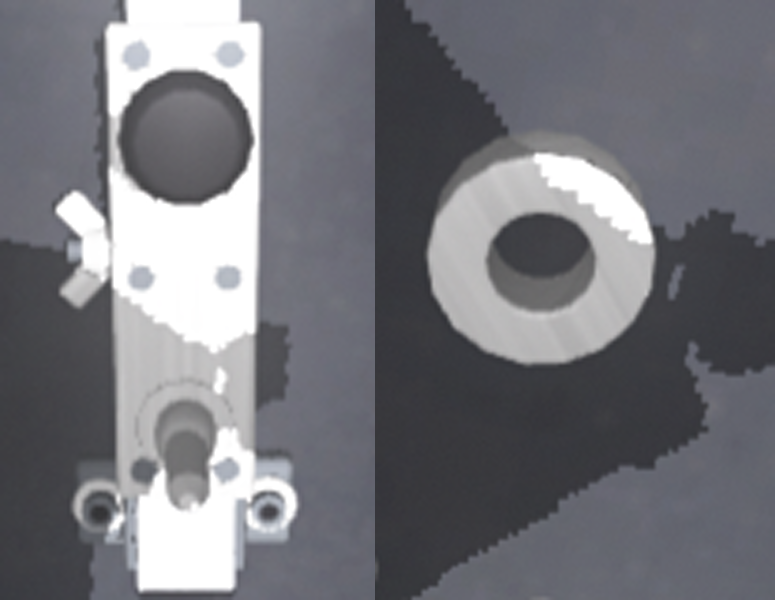

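Crop: left, knob centre (255.6,136.5), post tip (256.1,233), seat circle (255.6,215); right, ring top centre (250,227.3). Now grasp the ring and compute the post.

```bash
python3 - <<'E'
from h import *
q,_=load("w1");p,_=load("w3")
print("tip",onz(q,(256.1,233),.104),"seat",onz(q,(255.6,215),.051),"knob",onz(q,(255.6,136.5),.09),"ring",onz(p,(250,227.3),.018))
E
python3 -m jog '{"slide":[[0,-0.1,-3],[0,-0.1,-5.5],[0,-0.1,-6.4],[0,-0.1,-6.4],[0,-0.1,-6.4]],"yaw":[0,0,0,0,0],"hand":[-1,-1,-1,-1,-0.5]}' 40 && python3 -m jog '{"slide":[[0,0,0],[0,0,0],[0,0,0],[0,0,0],[0,0,0]],"yaw":[0,0,0,0,0],"hand":[1,1,1,1,1]}' 40
```

```text
tip [ 0.50667536 -0.06062699  0.104     ] seat [ 0.50752747 -0.06339676  0.051     ] knob [0.48946072 0.02687335 0.09      ] ring [ 0.45547632 -0.37650033  0.018     ]
time: 3.7
ee_pos: [0.457, -0.3769, 0.019]
orientation: [-89.9, -0.2, -79.0]
force: [-0.5, -0.3, 0.4]
opening: 0.857
time: 4.2
ee_pos: [0.4566, -0.3769, 0.0184]
orientation: [-89.9, -0.1, -79.0]
force: [-1.6, 1.4, 6.6]
opening: 0.514
```

```bash
python3 -m jog '{"slide":[[0,0,2],[0,0,5.5],[1,3,9],[2,7,11.5],[3,11.4,13.4]],"yaw":[0,0,0,0,0],"hand":[1,1,1,1,1]}' && python3 -m jog '{"slide":[[0.8,4.4,0],[1.6,8.8,0],[2.1,12.5,0],[2.15,14.6,0],[2.15,14.6,0]],"yaw":[0,0,0,0,0],"hand":[1,1,1,1,1]}' && python3 -m jog '{"slide":[[0,0,0],[0,0,0]],"yaw":[0,0],"hand":[1,1]}'
python3 - <<'E'
from h import *
print(monitor.get_state()["ee_pos"],monitor.get_state()["opening"])
p,im=snap("wrist","w4"); print(monitor.get_state()["ee_pos"])
print(proj(p,(.507,-.061,.104)))
cv2.imwrite("pics/z4.png",cv2.resize(im[90:330,150:360],(700,800))[:600] if 0 else cv2.resize(im[80:320,150:390],(600,600),interpolation=2))
E
```

```text
time: 4.7
ee_pos: [0.4862, -0.2617, 0.1528]
orientation: [-89.9, -0.1, -79.1]
force: [1.3, 0.0, -1.7]
opening: 0.51
time: 5.2
ee_pos: [0.5074, -0.1136, 0.1506]
orientation: [-90.0, 0.0, -78.8]
force: [0.2, 0.0, -1.8]
opening: 0.516
time: 5.4
ee_pos: [0.5072, -0.1171, 0.1504]
orientation: [-90.0, -0.0, -79.1]
force: [0.4, -0.5, -2.0]
opening: 0.513
[ 0.50723003 -0.11705153  0.15041855] 0.5130360922167325
[ 0.50720863 -0.11718574  0.1503564 ]
[268.30557653 137.08795453]
```

View pics/z4.png

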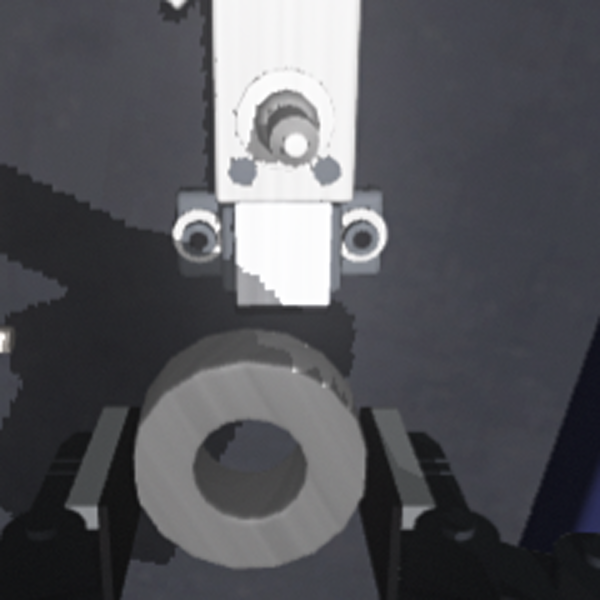

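Tip at crop (295,145) → px (268,138); seat circle (284,116) → (263.6,126.4); held ring top centre (250,464) → (250,265.6).

Run:
```python
from h import *
p,_=load("w4")
print(onz(p,(268,138),.104),onz(p,(263.6,126.4),.051))
for z in(.150,.1525,.155):print(onz(p,(250,265.6),z))
```

```text
[ 0.50693679 -0.06152773  0.104     ] [ 0.50642513 -0.06053237  0.051     ]
[ 0.50720742 -0.11616363  0.15      ]
[ 0.50692558 -0.11468766  0.1525    ]
[ 0.50664373 -0.11321168  0.155     ]
```

```bash
python3 -m jog '{"slide":[[0,2.5,0],[0,5,0],[0,5.45,0],[0,5.45,-0.5],[0,5.45,-1.5]],"yaw":[0,0,0,0,0],"hand":[1,1,1,1,1]}' && python3 -m jog '{"slide":[[0,0,-1],[0,0,-2],[0,0,-3],[0,0,-3.5],[0,0,-3.5]],"yaw":[0,0,0,0,0],"hand":[1,1,1,1,1]}' && python3 -m jog '{"slide":[[0,0,0]],"yaw":[0],"hand":[1]}'
python3 - <<'E'
from h import *
p,im=snap("wrist","w5")
cv2.imwrite("pics/z5.png",cv2.resize(im[150:330,160:340],(600,600),interpolation=2))
print(proj(p,(.507,-.061,.104)),proj(p,(.507,-.061,.069)))
E
```

```text
time: 5.95
ee_pos: [0.5078, -0.0628, 0.1355]
orientation: [-89.9, -0.1, -79.1]
force: [0.1, 0.4, -2.1]
opening: 0.514
time: 6.45
ee_pos: [0.5068, -0.0617, 0.0992]
orientation: [-90.1, 0.0, -79.0]
force: [0.1, -0.1, -1.9]
opening: 0.515
time: 6.55
ee_pos: [0.5075, -0.0617, 0.1005]
orientation: [-90.0, -0.0, -79.0]
force: [-0.7, -0.4, -1.2]
opening: 0.516
[248.92397616 270.19905843] [249.15279402 236.82167471]
```

View pics/z5.png

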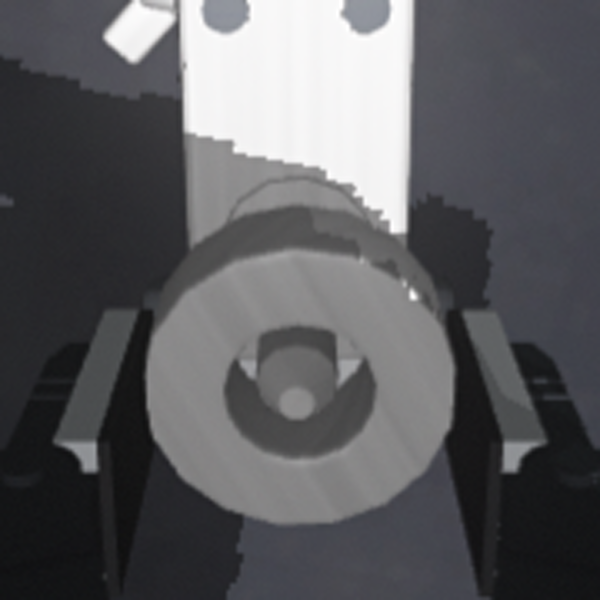

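Post centred in the bore within about 0.7 mm (post x 296 against bore 300.5 in the crop). Small correction, then down.

```bash
python3 -m jog '{"slide":[[-0.06,0.02,0],[-0.06,0.02,-0.6],[-0.06,0.02,-1.2],[-0.06,0.02,-1.8],[-0.06,0.02,-2.2]],"yaw":[0,0,0,0,0],"hand":[1,1,1,1,1]}' && python3 -m jog '{"slide":[[0,0,0],[0,0,-0.4],[0,0,-0.7],[0,0,-0.9],[0,0,-0.9]],"yaw":[0,0,0,0,0],"hand":[1,1,1,1,1]}' && python3 -m jog '{"slide":[[0,0,0]],"yaw":[0],"hand":[1]}'
```

```text
time: 7.1
ee_pos: [0.5063, -0.0614, 0.0773]
orientation: [-90.1, 0.0, -79.0]
force: [-0.2, -0.5, -1.9]
opening: 0.508
time: 7.6
ee_pos: [0.5068, -0.0615, 0.0695]
orientation: [-90.0, -0.0, -79.0]
force: [-0.2, 0.9, -0.8]
opening: 0.515
time: 7.7
ee_pos: [0.5068, -0.0615, 0.0695]
orientation: [-90.0, -0.0, -79.0]
force: [-0.2, 0.5, -0.0]
opening: 0.516
```

```bash
python3 -m jog '{"slide":[[0,0,-0.1],[0,0,-0.2],[0,0,-0.2]],"yaw":[0,0,0],"hand":[1,1,1]}' && python3 -m jog '{"slide":[[0,0,0],[0,0,0.1],[0,0,0.2],[0,0,0.2],[0,0,0.2]],"yaw":[0,0,0,0,0],"hand":[-1,-1,-1,-1,-1]}' && python3 -m jog '{"slide":[[0,0,1],[0,0,4],[0,0,8]],"yaw":[0,0,0],"hand":[-1,-1,-1]}'
```

```text
time: 8.0
ee_pos: [0.507, -0.0619, 0.0693]
orientation: [-90.0, -0.1, -79.0]
force: [-8.3, -0.2, 13.1]
opening: 0.513
time: 8.5
ee_pos: [0.5067, -0.0615, 0.0692]
orientation: [-90.0, 0.0, -79.0]
force: [-0.2, -0.3, -0.5]
opening: 1.0
time: 8.8
ee_pos: [0.5056, -0.0613, 0.1491]
orientation: [-90.2, 0.1, -79.0]
force: [-0.2, 0.5, 0.3]
opening: 1.0
```

```bash
python3 -m jog '{"slide":[[0.5,-3,0],[1.5,-7.5,0],[2.5,-12,0],[3.4,-16.5,0],[4.3,-21,0]],"yaw":[0,0,0,0,0],"hand":[-1,-1,-1,-1,-1]}' && python3 -m jog '{"slide":[[0.6,-4,-1.5],[0.6,-5.4,-4.5],[0.6,-5.4,-5.9],[0.6,-5.4,-5.9],[0.6,-5.4,-5.9]],"yaw":[0,0,0,0,0],"hand":[-1,-1,-1,-1,-1]}'
python3 - <<'E'
from h import *
p,im=snap("wrist","w6"); g=cv2.cvtColor(im,cv2.COLOR_BGR2GRAY)
c=proj(p,(.555,-.325,.026)); print("exp",c, monitor.get_state()["ee_pos"])
for th in (120,170,200,225):
    m=(g>th).astype(np.uint8); w=np.zeros_like(m); cv2.circle(w,tuple(int(v) for v in c),50,1,-1); m*=w
    cs=max(cv2.findContours(m,0,1)[0],key=cv2.contourArea); e=cv2.fitEllipse(cs)
    P=onz(p,e[0],.026); D=[np.linalg.norm(onz(p,(e[0][0]+d/2,e[0][1]),.026)-P)*2000 for d in e[1]]
    print(th,np.round(e[0],1),P.round(4),np.round(D,1))
cv2.imwrite("pics/z6.png",cv2.resize(im[140:320,170:350],(500,500),interpolation=2))
E
```

```text
time: 9.3
ee_pos: [0.55, -0.2734, 0.1502]
orientation: [-90.0, -0.0, -79.0]
force: [0.5, 0.6, 0.3]
opening: 1.0
time: 9.8
ee_pos: [0.5562, -0.3244, 0.0914]
orientation: [-90.0, -0.0, -78.9]
force: [0.3, 0.0, 0.7]
opening: 1.0
exp [247.8539714  216.29434585] [ 0.55662107 -0.32460096  0.09231808]
120 [254.1 200.9] [ 0.557  -0.3134  0.026 ] [47.2 48.5]
170 [248.9 211.7] [ 0.555  -0.3216  0.026 ] [32.7 37.5]
200 [248.9 212. ] [ 0.5551 -0.3218  0.026 ] [32.3 37.2]
225 [249.5 212.8] [ 0.5556 -0.3223  0.026 ] [31.3 36.2]
```

View pics/z6.png

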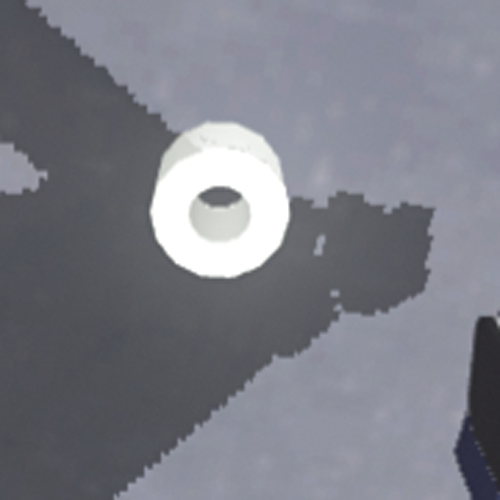

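```bash
python3 -m jog '{"slide":[[0,0,-3],[0,0,-6],[0,0,-7.1],[0,0,-7.1],[0,0,-7.1]],"yaw":[0,0,0,0,0],"hand":[-1,-1,-1,-1,0]}' 30 && python3 -m jog '{"slide":[[0,0,0],[0,0,0],[0,0,0],[0,0,0],[0,0,0]],"yaw":[0,0,0,0,0],"hand":[1,1,1,1,1]}' && python3 -m jog '{"slide":[[0,0,2],[0,0,5.5],[-1,3,9],[-1.8,7,12],[-2.6,11.4,13.1]],"yaw":[0,0,0,0,0],"hand":[1,1,1,1,1]}' && python3 -m jog '{"slide":[[-0.8,3.5,0],[-1.6,7,0],[-2.3,9.5,0],[-2.3,9.5,0],[-2.3,9.5,0]],"yaw":[0,0,0,0,0],"hand":[1,1,1,1,1]}'
python3 - <<'E'
from h import *
print(monitor.get_state()["ee_pos"])
p,im=snap("wrist","w7"); print(proj(p,(.507,-.061,.104)))
cv2.imwrite("pics/z7.png",cv2.resize(im[80:320,150:390],(600,600),interpolation=2))
E
```

```text
time: 10.35
ee_pos: [0.5568, -0.3257, 0.0216]
orientation: [-89.9, -0.1, -79.0]
force: [-0.1, 0.5, 0.9]
opening: 0.853
time: 10.85
ee_pos: [0.5563, -0.3259, 0.0209]
orientation: [-89.9, -0.1, -79.0]
force: [-1.3, 1.3, 5.1]
opening: 0.394
time: 11.35
ee_pos: [0.5303, -0.2115, 0.1542]
orientation: [-89.7, -0.2, -79.1]
force: [0.4, 0.8, -0.3]
opening: 0.391
time: 11.85
ee_pos: [0.5068, -0.1165, 0.1506]
orientation: [-90.0, -0.0, -79.0]
force: [-0.7, -1.0, -0.5]
opening: 0.395
[ 0.50684732 -0.11650144  0.15059456]
[268.91822704 138.18944114]
```

View pics/z7.png

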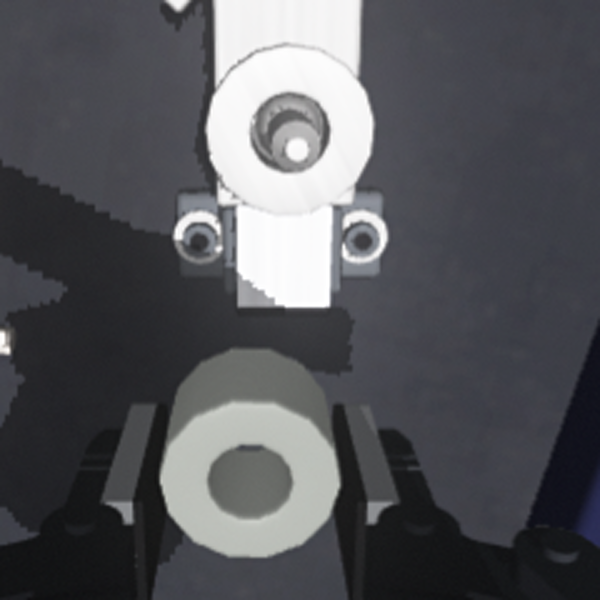

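Spacer sits flat round the post; roller held upright: top-face centre crop (250,480) → (250,272), tip (297,149) → (268.8,139.6).

```bash
python3 - <<'E'
from h import *
p,_=load("w7")
print(onz(p,(268.8,139.6),.104),onz(p,(250,272),.1555))
E
python3 -m jog '{"slide":[[0,2.5,0],[0,4.5,0],[0,5.4,0],[0,5.5,0],[0,5.5,0]],"yaw":[0,0,0,0,0],"hand":[1,1,1,1,1]}'
```

```text
[ 0.50709962 -0.06178136  0.104     ] [ 0.50683368 -0.11571783  0.1555    ]
time: 12.4
ee_pos: [0.5069, -0.0623, 0.1503]
orientation: [-90.0, -0.0, -79.0]
force: [0.0, 0.1, -1.3]
opening: 0.391
```

```bash
python3 -m jog '{"slide":[[0,0,-1],[0,0,-2],[0,0,-2.8],[0,0,-3.4],[0,0,-3.4]],"yaw":[0,0,0,0,0],"hand":[1,1,1,1,1]}'
python3 - <<'E'
from h import *
p,im=snap("wrist","w8"); print(monitor.get_state()["force"])
cv2.imwrite("pics/z8.png",cv2.resize(im[170:320,170:320],(600,600),interpolation=2))
E
```

```text
time: 12.9
ee_pos: [0.5061, -0.0615, 0.1149]
orientation: [-90.1, 0.1, -79.0]
force: [-0.3, 0.2, -2.0]
opening: 0.392
[ 0.58572735 -0.0883392  -0.67822466]
```

View pics/z8.png

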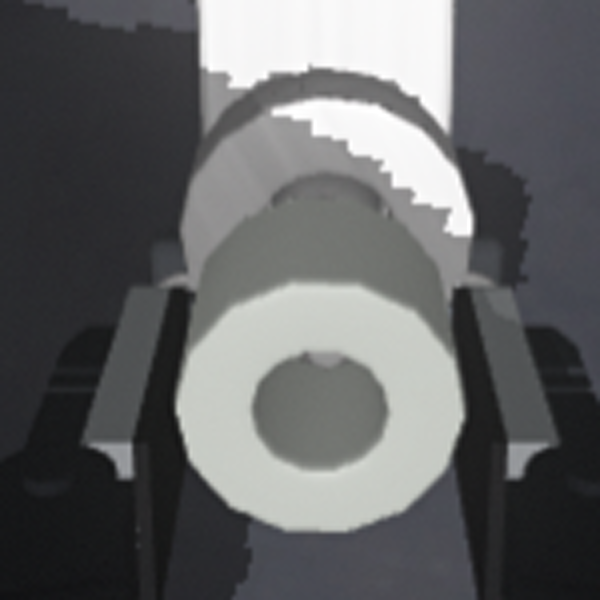

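The tip is inside the bore (crop (325,358), bore centre x 320), no contact force. Continue down.

```bash
python3 -m jog '{"slide":[[0.05,0,-0.3],[0.05,0,-0.8],[0.05,0,-1.3],[0.05,0,-1.8],[0.05,0,-2.2]],"yaw":[0,0,0,0,0],"hand":[1,1,1,1,1]}' && python3 -m jog '{"slide":[[0,0,-0.2],[0,0,-0.4],[0,0,-0.5]],"yaw":[0,0,0],"hand":[1,1,1]}'
```

```text
time: 13.45
ee_pos: [0.5071, -0.0614, 0.0937]
orientation: [-90.0, 0.0, -79.0]
force: [-0.3, 1.0, -0.6]
opening: 0.39
time: 13.75
ee_pos: [0.5073, -0.0615, 0.0898]
orientation: [-90.0, -0.0, -79.0]
force: [-4.4, 1.6, 6.9]
opening: 0.392
```

```bash
python3 -m jog '{"slide":[[0,0,0],[0,0,0.2],[0,0,0.3],[0,0,0.3],[0,0,0.3]],"yaw":[0,0,0,0,0],"hand":[-1,-1,-1,-1,-1]}' && python3 -m jog '{"slide":[[0,0,1],[0,0,4],[0,0,7.5],[-0.8,4,8],[-1.7,8,8]],"yaw":[0,0,0,0,0],"hand":[-1,-1,-1,-1,-1]}' && python3 -m jog '{"slide":[[0,0.5,0],[0,0.8,0],[0,0.8,0]],"yaw":[0,0,0],"hand":[-1,-1,-1]}'
python3 - <<'E'
from h import *
p,a=snap("wrist","w9");q,b=snap("side","d9"); r,c=snap("scene","s9"); print(monitor.get_state()["ee_pos"],proj(p,(.4898,.0276,.09)))
A=cv2.resize(a[90:290,170:340],(400,470),interpolation=2);B=cv2.resize(b[170:230,220:271],(400,470),interpolation=2)
cv2.imwrite("pics/z9.png",np.hstack([A,B]))
print(proj(q,(.507,-.061,.104)),proj(q,(.507,-.061,.095)))
E
```

```text
time: 14.25
ee_pos: [0.5073, -0.0615, 0.0924]
orientation: [-90.0, -0.0, -79.0]
force: [0.0, 0.1, 0.0]
opening: 0.996
time: 14.75
ee_pos: [0.491, 0.0188, 0.1751]
orientation: [-89.7, -0.1, -79.2]
force: [0.7, 0.7, -0.7]
opening: 1.001
time: 15.05
ee_pos: [0.4904, 0.0262, 0.1726]
orientation: [-90.0, -0.0, -79.0]
force: [0.6, -0.9, -0.4]
opening: 0.999
[0.49037414 0.0256117  0.17225624] [249.39590751 204.99163534]
[249.86488871 180.07155342] [249.96326972 183.14230331]
```

View pics/z9.png

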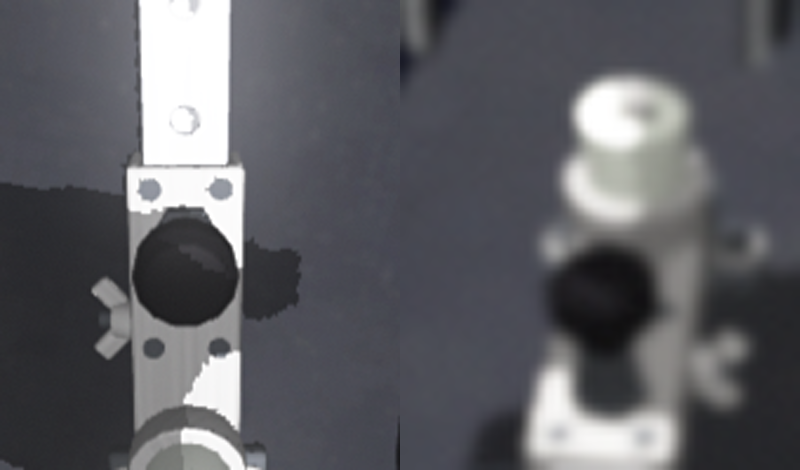

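Left: knob centre (249,205) as predicted, the next two holes ahead at (248.2,141) and (247.8,91); right: roller sits squarely on the spacer.

```bash
python3 - <<'E'
from h import *
p,_=load("w9")
k,a,b=onz(p,(249,204.9),.09),onz(p,(248.2,141),.04),onz(p,(247.8,91.3),.04)
print(k,a,b); 
for u in(a-k,b-a,b-k): print(np.hypot(u[0],u[1]),np.degrees(np.arctan2(-u[0],u[1])))
E
python3 -m jog '{"slide":[[0,0.1,-3],[0,0.1,-6],[0,0.1,-8],[0,0.1,-8.8],[0,0.1,-8.8]],"yaw":[0,0,0,0,0],"hand":[-1,-1,-1,-1,-1]}' 60 && python3 -m jog '{"slide":[[0,0,0],[0,0,0],[0,0,0],[0,0,0],[0,0,0]],"yaw":[0,0,0,0,0],"hand":[1,1,1,1,1]}' 60 && python3 -m jog '{"slide":[[0,0,0],[0,0,0]],"yaw":[0,0],"hand":[1,1]}'
```

```text
[0.48950479 0.02761484 0.09      ] [0.48133932 0.06557073 0.04      ] [0.47360585 0.10426415 0.04      ]
0.03882428226916803 12.141029285823974
0.03945867113076662 11.302510115653773
0.0782808577078069 11.71837204714585
time: 15.7
ee_pos: [0.4898, 0.027, 0.0834]
orientation: [-90.1, 0.0, -79.1]
force: [-0.2, -0.5, -0.1]
opening: 1.005
time: 16.2
ee_pos: [0.4896, 0.0273, 0.0855]
orientation: [-90.1, -0.0, -79.0]
force: [-9.0, -1.4, 10.3]
opening: 0.367
time: 16.4
ee_pos: [0.4896, 0.0272, 0.0855]
orientation: [-90.1, -0.0, -79.0]
force: [-9.9, -1.7, 9.7]
opening: 0.369
```

```bash
python3 -m jog '{"slide":[[0,0,0.4],[0,0,0.8],[0,0,1.2],[0,0,1.5],[0,0,1.7]],"yaw":[0,0,0,0,0],"hand":[1,1,1,1,1]}' && python3 -m jog '{"slide":[[0,0,0],[0,0,0]],"yaw":[0,0],"hand":[1,1]}'
```

```text
time: 16.9
ee_pos: [0.4895, 0.0274, 0.1008]
orientation: [-90.1, 0.0, -79.0]
force: [-4.3, -1.5, -8.1]
opening: 0.363
time: 17.1
ee_pos: [0.4895, 0.0274, 0.1007]
orientation: [-90.1, 0.0, -79.0]
force: [-4.9, -1.9, -8.4]
opening: 0.365
```

```bash
python3 -m jog '{"slide":[[-0.2,1,0],[-0.4,2,0],[-0.58,2.9,0],[-0.72,3.6,0],[-0.78,3.92,0]],"yaw":[0,0,0,0,0],"hand":[1,1,1,1,1]}' && python3 -m jog '{"slide":[[0,0,0],[0,0,0]],"yaw":[0,0],"hand":[1,1]}'
```

```text
time: 17.6
ee_pos: [0.4816, 0.0672, 0.1007]
orientation: [-90.1, 0.0, -79.0]
force: [-5.6, -3.3, -9.1]
opening: 0.368
time: 17.8
ee_pos: [0.4815, 0.0674, 0.1007]
orientation: [-90.1, 0.1, -79.0]
force: [-5.8, -0.2, -7.4]
opening: 0.365
```

```bash
python3 -m jog '{"slide":[[0.01,-0.06,0],[0.01,-0.06,-0.3],[0.01,-0.06,-0.6]],"yaw":[0,0,0],"hand":[1,1,1]}' && python3 -m jog '{"slide":[[0,0,0],[0,0,-0.3],[0,0,-0.6]],"yaw":[0,0,0],"hand":[1,1,1]}'&& python3 -m jog '{"slide":[[0,0,-0.3],[0,0,-0.5],[0,0,-0.5],[0,0,-0.5]],"yaw":[0,0,0,0],"hand":[1,1,1,1]}'
```

```text
time: 18.1
ee_pos: [0.4817, 0.0666, 0.0948]
orientation: [-90.1, 0.1, -79.0]
force: [-5.9, -0.1, -7.7]
opening: 0.364
time: 18.4
ee_pos: [0.4817, 0.0665, 0.089]
orientation: [-90.1, 0.1, -79.0]
force: [-7.5, 0.4, -6.5]
opening: 0.363
time: 18.8
ee_pos: [0.4819, 0.0664, 0.0856]
orientation: [-90.1, 0.0, -79.0]
force: [-13.3, -1.5, 4.6]
opening: 0.366
```

```bash
python3 -m jog '{"slide":[[-0.05,0.25,-0.1],[-0.05,0.25,-0.1]],"yaw":[0,0],"hand":[1,1]}' && python3 -m jog '{"slide":[[-0.05,-0.25,0],[-0.05,-0.25,0]],"yaw":[0,0],"hand":[1,1]}'
python3 - <<'E'
from h import *
p,a=snap("wrist","w10");q,b=snap("side","d10"); c=snap("scene","s10")[1]
A=cv2.resize(a[60:330,150:350],(296,400),interpolation=2);B=cv2.resize(b[160:280,210:300],(300,400),interpolation=2)
C=cv2.resize(c[160:280,210:270],(200,400),interpolation=2)
cv2.imwrite("pics/z10.png",np.hstack([A,B,C]))
print(proj(p,(.4737,.1046,.04)))
E
```

```text
time: 19.0
ee_pos: [0.4816, 0.0679, 0.0855]
orientation: [-90.1, -0.1, -79.0]
force: [-16.6, -7.0, 10.1]
opening: 0.366
time: 19.2
ee_pos: [0.4818, 0.0661, 0.0855]
orientation: [-89.9, -0.0, -79.0]
force: [-10.7, -1.7, 6.1]
opening: 0.367
[248.55344545 165.08100955]
```

View pics/z10.png

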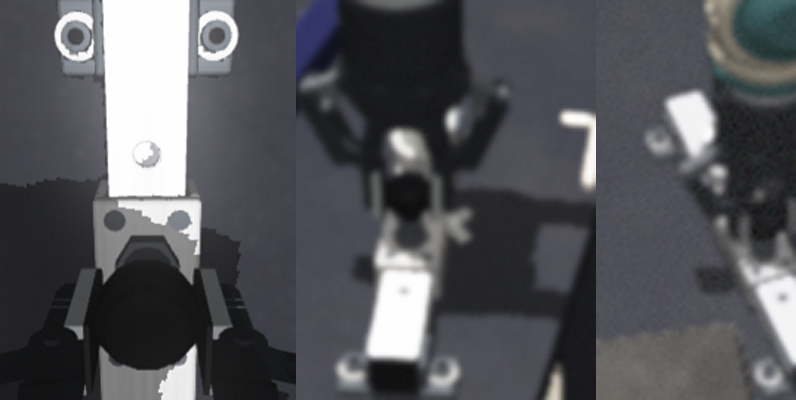

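The section shows only the last hole ahead (crop (146,153)), and the fingers hold the knob. A 2.5 mm nudge met resistance, so the pin is in the hole. I'm handing in now.

```bash
python3 -m jog '{"slide":[[0,0,0]],"yaw":[0],"hand":[1]}'; python3 -c "
from workcell import robot; print(robot.finish_job())"
```

```text
time: 19.45
ee_pos: [0.4818, 0.0661, 0.0855]
orientation: [-89.9, -0.0, -79.0]
force: [-10.3, -2.1, 7.3]
opening: 0.364
the job is handed in; nothing more can be done
None
```

The job is done and handed in at 19.5 s. The spacer and then the guide roller went down the post, each seated and released. I then pulled the knob about 15 mm, slid the section about 40 mm and lowered the pin into the next hole. The gripper still holds the knob.

**Pin home:** the tool height at the end, 0.0855 m, matches its height before the pull. A small nudge along the rail moved the section about 1.5 mm and met about 7 N. The tool measured 39.5–40 mm of travel, and the picture shows only the last hole ahead.

**Spacer and roller:** a picture taken after both were released shows the roller sitting squarely on the spacer. In the last pictures the gripper partly hides the stack, so I did not confirm it again after the slide.

**Other notes:**
- The fixed cameras and the wrist camera differed by about 5 mm in y. I used the wrist camera's close views, and both fits went without jamming.
- About 10 N of sideways grip load and 7 N of downward push remain on the knob.
- The hex key and foam block were not touched.

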